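# Click the sock hub onto its drying stand

## Task

Pick up the six-arm hub and slide it, arms at the bottom, down the upright of the drying stand, past the sprung nubs until it clicks and rests fully home on the rubber washer, then let go of it. Push gently, never harder than about 20 newtons, and leave the other things on the bench where they are.

Things in the scene. Friction and masses are not known exactly. Their poses are not given: they have to be found in the camera images.
- hub: White plastic six-arm hub, loose and upright on the bench, 0.12 to 0.2 kg. Sleeve 40 mm outside (16 flats: one faces its x axis, then every 22.5 deg), 80 mm tall. Six level arms 8 mm thick stick out at its foot (2 to 10 mm up) to 76 mm from the axis; their ends turn up to 22 mm. Origin: centre of the underside; z up along the bore.
- hub_grip (a point): Where to grip the hub: on its axis, 62 mm above its underside, over the arms; take the sleeve across its 40 mm diameter.
- hub_lip (a point): Centre of the hub's lip, on its axis 5 mm above the underside. The lip is the lowest 10 mm of the sleeve, with an 18 mm bore; above it the bore is 28 mm wide, open at the top. Only the lip has to pass the nubs on the stand.
- stand: Drying stand, fixed: round grey base 116 mm across, 22 mm tall, and an upright polished steel rod 15 mm in diameter. Origin: centre of the underside, on the rod's axis, z up. On the rod sits a 32 mm stop ring with a 34 mm black rubber washer on it. The washer's top is anywhere from 50 to 106 mm above the bench: the ring is set differently each time and not measured.
- stand_tip (a point): Centre of the top end of the stand's rod, 146 mm above the bench; the last 11 mm taper to 7 mm across.
- stand_axis (a point): Point on the rod's axis 135 mm up, where the full 15 mm begins. Lower down two sprung ball nubs stand out 4 mm on opposite sides, centred 15 mm above the washer. The lip meets them 21 mm above the washer and needs 5 to 9 N to go over; then it slides by freely; 5 mm above the washer they snap out over it and pull it down with some 10 N (the click).
- washer (a joint): Squeeze of the rubber washer on the stop ring: 0 free, at most 0.0025 m; about 0.0006 to 0.001 m under the hub's weight when home. It gives 2 N per mm for 2.5 mm, then it is solid.
- jar: Bystander: open glass jar, 60 mm across, 75 mm tall; origin centre of its underside.
- soap_dish: Bystander: steel soap dish 75 x 105 x 18 mm with a bar of soap in it; origin centre of its underside.
- brush: Bystander: red-handled brush lying down.
- pin0: Bystander: plastic clothespin lying on the bench, 74 mm long, 11 mm high; origin centre of its underside.
- pin1: Bystander: plastic clothespin lying on the bench, 74 mm long, 11 mm high; origin centre of its underside.
- pin2: Bystander: plastic clothespin lying on the bench, 74 mm long, 11 mm high; origin centre of its underside.
- pin3: Bystander: plastic clothespin lying on the bench, 74 mm long, 11 mm high; origin centre of its underside.
- pin4: Bystander: plastic clothespin lying on the bench, 74 mm long, 11 mm high; origin centre of its underside.
- pin5: Bystander: plastic clothespin lying on the bench, 74 mm long, 11 mm high; origin centre of its underside.
Not all that is in view belongs to the job. What is shaped like the hub but blue is not meant.

How it is judged:
By the outcome, as a careful person would: the job done as asked, in the order asked, and still so for the second after the job is handed in, with the robot touching nothing.
It also fails if it takes over 58 s, if anything falls off the work surface, if the arm or the gripper's body presses on something with over 40 N, if the wrist force passes 120 N, or if a joint passes its speed limit or range.

## Robot

A 6-joint arm with a two-finger parallel gripper is mounted at the origin on the work surface. World frame = base frame: x ahead of the robot, y to its left, z up, the work surface at z = 0. Lengths are in m, angles in rad, forces in N, time in s.
With the tool pointing down it reaches from about 0.35 to 0.95 m from the base axis. Payload 17.4 kg.
Tool frame: the origin (TCP) lies midway between the tips of the shut fingers; the grasp point (between the pads) lies 19 mm behind it; x points along the fingers, y is the direction in which the jaws open and shut, and the axes are right-handed (so a half turn about x gives the same grasp; the last joint's range is limited). The gripper opens to 93 mm and grips with 3 to 60 N. Pads are 15 mm wide; open, the fingers measure 128 mm over their backs; the gripper's body (75 mm by 188 mm) begins 65 mm behind the grasp point.
Start: joints at [-1.384, 0.116, 1.442, -0, 1.584, -0.038], TCP at [0.15, -0.658, 0.219] pointing down, gripper open.
Joint ranges: [-2.83, 2.83], [-0.83, 2.19], [0.07, 2.5], [-1.14, 4.28], [0.01, 3], [-2.97, 2.97]. Speed limits (rad/s): [1.89, 1.89, 2.22, 3.14, 3.14, 3.14].

## Interface

Orientations are given as a unit quaternion [w, x, y, z].
In Python, from plant import env gives the robot as it stands. The module is installed in compiled form; this text tells all that it offers.
- The arm moves only by the tool jog_arm, never from a script. Its argument "series" is one flat list of numbers, 7 for each row, row after row: the turn, a rotation vector about the tool's x, y, z in units of 5 degrees (1.0 is 5 degrees), then the shift along the tool's x, y, z in units of 40 mm (1.0 is 40 mm), then the closure, from 0 (fully open) to 1 (shut). In form: [wx, wy, wz, tx, ty, tz, gripper, wx, wy, wz, tx, ty, tz, gripper, ...]. A call has 1 to 8 rows; each row shifts and turns the commanded pose from where the row before left it, along the tool's axes as they then stand; what a row does not reach is not made up. A row lasts 1/12 s, in which the tool goes at most 41.7 mm and 7.16 degrees, less where a joint would pass 70% of its speed; a pose out of reach is approached as far as the arm can. A call is refused whole if a number of a shift passes 1 or a number of a turn 1, either way. A call with a gripper value outside its range is refused whole. The fingers move at their own pace and stop on an object; "grip_force" is the grip in N (left out, the last holds). Time passes only in rows, so rows that do not move let the fingers close. It gives the time, the measured TCP pose, the force and the opening at its end, in the units of the state.
- env.read_state(): the state, without advancing time (a new reading comes with each control period).
- env.grab_frame(name): name is "scene" or "side" or "wrist"; returns (picture, depth): 420x560x3 uint8, blue, green, red; 420x560 float32, m along the optical axis (not along the pixel's ray), 0 where there is no reading.
- env.camera_params(name): a dict with "mtx" (3x3 intrinsics, pixels), "dist_coeffs" ([k1, k2, p1, p2, k3] as OpenCV has them; the pictures are not rectified), "R" (3x3) and "t" (3): a world point X has camera coordinates R X + t; the wrist camera has in their place "hand_eye" (4x4, takes a point from camera to tool coordinates, whose origin is the TCP and whose axes are the tool frame's). Camera axes: x right, y down, z forward; pixel columns grow to the right and rows downward; lengths in m; the calibration is good to about 2 mm. A picture is of the moment at which its call begins: read the wrist's pose just before it. camera_params takes no time and is no camera call.
- env.close_job(): hands the job in, once; it reports no verdict.
The state is a dict: "time": time; "joints": joint angles; "joint_velocities": joint speeds; "joint_torque": joint torques, N m; "ee_pos": TCP position; "tcp_rot": TCP orientation; "contact_force": force on the tool from outside, world axes, zero at the start; "moment": the same for the moment, N m; "width": finger opening in m.
Only numpy, scipy, OpenCV 4.12 (cv2) and the standard library are available. Lean on these libraries where they do the work, as an engineer would, in place of code of your own. Each camera call takes 0.05 s, during which the arm holds its last target.

## Working session

There is one attempt and no reset: what is moved stays moved. The work goes in short steps, Python scripts to look and compute and a tool call to move; the robot and the scene stay as the last step left them, time stands still between calls to the robot, and variables do not carry over. Pictures are saved under pics/ and viewed, and the job is handed in when it is done.

Besides the shell and the picture viewer there is one more tool, called after "Emit:" by a JSON object that holds its "op" and its "data". jog_arm: Moves the arm, as the interface text tells. Its arguments: {"type":"object","properties":{"series":{"type":"array"},"grip_force":{"type":"number"}},"required":["series"]}

```bash
mkdir -p pics; cat > h.py <<'E'
import numpy as np, cv2
from plant import env
def save(n,im): cv2.imwrite('pics/'+n,im)
E
python3 - <<'E'
from h import *
np.set_printoptions(precision=4,suppress=True)
print(env.read_state())
for n in ['scene','side','wrist']:
    im,d=env.grab_frame(n); save(n+'0.png',im); np.savez(n+'0.npz',im=im,d=d)
    print(n,env.camera_params(n))
E
```

```text
{'time': 0.0, 'joints': array([-1.3838,  0.1165,  1.4423,  0.    ,  1.584 , -0.0378]), 'joint_velocities': array([-0.0001, -0.0005,  0.0011, -0.0008, -0.001 ,  0.0007]), 'joint_torque': array([ -0.0003, -72.1278, -62.2603,   0.0778,   0.0238,  -0.0001]), 'ee_pos': array([ 0.1504, -0.6578,  0.2179]), 'tcp_rot': array([-0.0789, -0.7026, -0.0797,  0.7027]), 'contact_force': array([-0.1282, -0.4313, -0.5391]), 'moment': array([-0.0289, -0.0212,  0.002 ]), 'width': 0.0927942903221884}
scene {'mtx': array([[412.4222,   0.    , 280.3213],
       [  0.    , 412.4222, 207.7892],
       [  0.    ,   0.    ,   1.    ]]), 'dist_coeffs': array([-0.0892,  0.    ,  0.    ,  0.    ,  0.    ]), 'R': array([[-0.6967,  0.7173, -0.0064],
       [ 0.525 ,  0.5038, -0.686 ],
       [-0.4888, -0.4813, -0.7276]]), 't': array([ 0.3955, -0.2459,  1.299 ])}
side {'mtx': array([[398.9416,   0.    , 279.9084],
       [  0.    , 398.9416, 206.9879],
       [  0.    ,   0.    ,   1.    ]]), 'dist_coeffs': array([0.0106, 0.    , 0.    , 0.    , 0.    ]), 'R': array([[ 0.9984, -0.0558,  0.0095],
       [-0.0195, -0.4972, -0.8674],
       [ 0.0531,  0.8658, -0.4975]]), 't': array([-0.5795,  0.1084,  1.1675])}
wrist {'mtx': array([[328.1796,   0.    , 277.6291],
       [  0.    , 328.1796, 210.0526],
       [  0.    ,   0.    ,   1.    ]]), 'dist_coeffs': array([-0.0738,  0.    ,  0.    ,  0.    ,  0.    ]), 'hand_eye': array([[-0.0004, -0.2976,  0.9547, -0.1666],
       [ 1.    , -0.0004,  0.0003,  0.0014],
       [ 0.0003,  0.9547,  0.2976, -0.0827],
       [ 0.    ,  0.    ,  0.    ,  1.    ]])}
```

View pics/scene0.png

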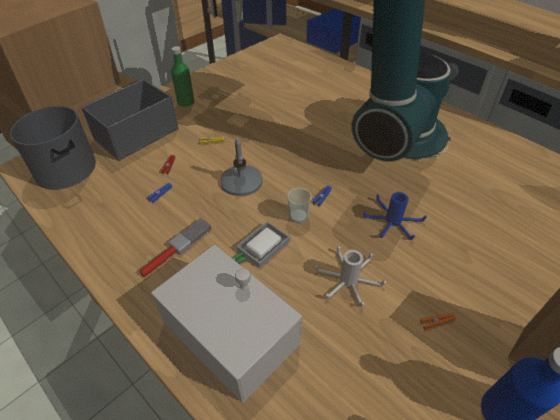

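View pics/side0.png

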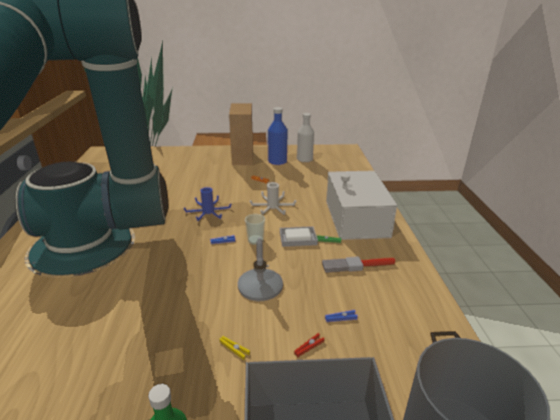

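View pics/wrist0.png

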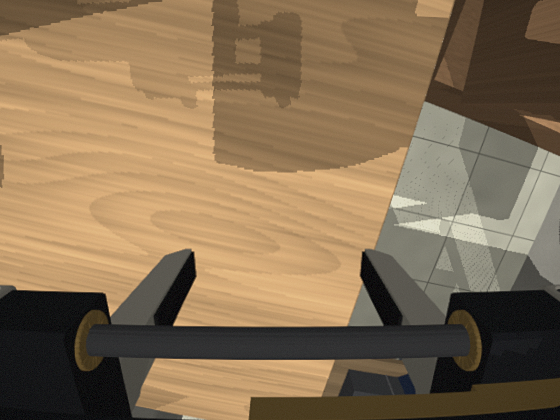

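The scene view shows these candidates for the hub:
- White six-arm hub at (351,268), side view (273,197).
- Blue look-alike at (397,208), not meant.
- Small white knob on the grey box at (243,280), not a hub.

The stand is at (241,178). I choose the white hub and will check it in close crops.

```bash
python3 - <<'E'
from h import *
s=np.load('scene0.npz')['im']; d=np.load('side0.npz')['im']
def c(im,x,y,w=40,k=5): return cv2.resize(im[y-w:y+w,x-w:x+w],None,fx=k,fy=k,interpolation=cv2.INTER_CUBIC)
a=np.hstack([c(s,351,268,40,4),c(s,241,165,40,4)]);b=np.hstack([c(d,273,197,40,4),c(d,261,265,40,4)])
save('crop0.png',cv2.resize(np.vstack([a,b]),(600,600)))
E
```

```text
(no output)
```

View pics/crop0.png

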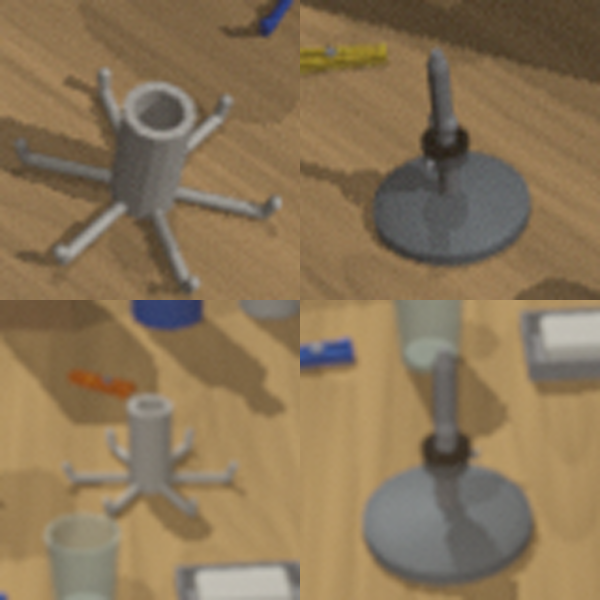

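The crops show the white hub upright with six arms, its top ring centred at scene (353.4,256.8) and side (273,185). The rod tip is at scene (237.5,139.7) and side (259.7,239.7). The black washer's top edge is near scene (240,160) and side (260,262).

```bash
cat >> h.py <<'E'
from scipy.optimize import least_squares
def ray(cam,px):
    c=env.camera_params(cam); R=np.array(c['R']);t=np.array(c['t'])
    u=cv2.undistortPoints(np.array([[px]],float),c['mtx'],c['dist_coeffs'])[0,0]
    d=R.T@np.array([u[0],u[1],1]); return -R.T@t,d/np.linalg.norm(d)
def onz(cam,px,z):
    o,d=ray(cam,px); return o+d*(z-o[2])/d[2]
def tri(p,q):
    A=np.zeros((3,3));b=np.zeros(3);rs=[ray('scene',p),ray('side',q)]
    for o,d in rs:
        M=np.eye(3)-np.outer(d,d);A+=M;b+=M@o
    X=np.linalg.solve(A,b); return X,[np.linalg.norm((np.eye(3)-np.outer(d,d))@(X-o)) for o,d in rs]
np.set_printoptions(precision=4,suppress=True)
E
python3 - <<'E'
from h import *
for n,p,q,z in [('hubtop',(353.4,256.8),(273,185),.08),('tip',(237.5,139.7),(259.7,239.7),.146),('washer',(239.9,160.5),(259.9,262.3),.08)]:
    print(n,tri(p,q),onz('scene',p,z),onz('side',q,z))
# stand base: ellipse of top from crop
print('base',onz('scene',(201+(452-300)/3.75,125+205/3.75),.02),onz('side',(221+(448-300)/3.75,225+222/3.75),.02))
print('jar', onz('scene',(300,193),.075),onz('side',(256,219),.075))
print('soap', onz('scene',(263,243),.018),'pins',onz('scene',(322,195),.01),onz('scene',(438,320),.01),onz('scene',(211,140),.01))
print('knob',tri((243,278),(346,182)))
print('boxcorners',[onz('scene',p,.1) for p in [(217,252),(299,318),(156,300)]])
# arm tips (scene)
h=onz('scene',(353.4,256.8),.08)
for cx,cy in [(105,75),(225,102),(272,207),(190,286),(63,255),(22,150)]:
    P=onz('scene',(311+cx/3.75,228+cy/3.75),.02); v=P-h; print(P,np.hypot(*v[:2]),np.degrees(np.arctan2(v[1],v[0])))
E
```

```text
hubtop (array([0.5663, 0.2113, 0.0778]), [np.float64(0.002247407181787894), np.float64(0.0022474071817877995)]) [0.5652 0.2123 0.08  ] [0.5679 0.2041 0.08  ]
tip (array([ 0.5177, -0.2008,  0.1397]), [np.float64(0.002169674039404408), np.float64(0.002169674039404471)]) [ 0.5202 -0.1946  0.146 ] [ 0.5196 -0.2119  0.146 ]
washer (array([ 0.5172, -0.1999,  0.0714]), [np.float64(0.0020564086938195817), np.float64(0.0020564086938198436)]) [ 0.5212 -0.192   0.08  ] [ 0.519  -0.2126  0.08  ]
base [ 0.5273 -0.1854  0.02  ] [ 0.5194 -0.2232  0.02  ]
jar [ 0.4982 -0.0002  0.075 ] [ 0.5102 -0.0028  0.075 ]
soap [0.6381 0.0119 0.018 ] pins [0.4135 0.0038 0.01  ] [0.5259 0.4141 0.01  ] [ 0.4654 -0.3945  0.01  ]
knob (array([0.7871, 0.1126, 0.1337]), [np.float64(0.004226142233128092), np.float64(0.004226142233127945)])
boxcorners [array([0.7638, 0.0094, 0.1   ]), array([0.7573, 0.2325, 0.1   ]), array([0.9185, 0.0136, 0.1   ])]
[0.5274 0.1509 0.02  ] 0.07212062194017652 -121.61930301184432
[0.4929 0.2171 0.02  ] 0.07241912598684794 176.19275049308163
[0.5359 0.2816 0.02  ] 0.07522513910701165 112.90406615487538
[0.6105 0.2782 0.02  ] 0.0799640883551607 55.48962925510343
[0.6439 0.2142 0.02  ] 0.07875735376312984 1.3666687208420396
[0.6055 0.1505 0.02  ] 0.07379223878842003 -56.88431800373692
```

```bash
cat >> h.py <<'E'
from scipy.spatial.transform import Rotation as Ro
def tool():
    s=env.read_state(); w,x,y,z=s['tcp_rot']; return s,Ro.from_quat([x,y,z,w]).as_matrix(),np.array(s['ee_pos'])
def go(T):
    s,R,p=tool(); v=R.T@(np.array(T)-p); print('move units total (tx,ty,tz):',v/.04); return v
E
python3 - <<'E'
from h import *
s,R,p=tool(); print(R)
go([.52,-.2,.26])
E
```

```text
[[-0.0002  0.2229 -0.9748]
 [ 0.0009 -0.9748 -0.2229]
 [-1.     -0.0009 -0.0001]]
move units total (tx,ty,tz): [ -1.0391  -9.0997 -11.5585]
```

Emit:
{"op": "jog_arm", "data": {"series": [0,0,0,-0.1,-0.6,-0.77,0,0,0,0,-0.1,-0.6,-0.77,0,0,0,0,-0.1,-0.6,-0.77,0,0,0,0,-0.1,-0.6,-0.77,0,0,0,0,-0.1,-0.6,-0.77,0,0,0,0,-0.1,-0.6,-0.77,0,0,0,0,-0.1,-0.6,-0.77,0,0,0,0,-0.1,-0.6,-0.77,0]}}

```text
time: 0.82
ee_pos: [0.3486, -0.4142, 0.2507]
tcp_rot: [0.079, 0.703, 0.079, -0.703]
contact_force: [1.6, 0.2, 0.3]
width: 0.0929
```

Emit:
{"op": "jog_arm", "data": {"series": [0,0,0,-0.05,-0.6,-0.77,0,0,0,0,-0.05,-0.6,-0.77,0,0,0,0,-0.05,-0.6,-0.77,0,0,0,0,-0.05,-0.6,-0.77,0,0,0,0,0,-0.6,-0.77,0,0,0,0,0,-0.6,-0.77,0,0,0,0,0,-0.6,-0.77,0,0,0,0,0,0,0,0]}}

```text
time: 1.48
ee_pos: [0.5233, -0.1996, 0.2582]
tcp_rot: [0.08, 0.703, 0.081, -0.702]
contact_force: [0.8, -0.2, 0.2]
width: 0.0933
```

```bash
python3 - <<'E'
from h import *
s,R,p=tool(); print(s['time'],p,s['tcp_rot'],s['contact_force'])
for n in ['wrist']:
    im,d=env.grab_frame(n); save('w1.png',im); np.savez('w1.npz',im=im,d=d,R=R,p=p)
E
```

```text
1.4833 [ 0.5233 -0.1996  0.2582] [ 0.0803  0.7026  0.0813 -0.7024] [ 0.7973 -0.1902  0.2344]
```

View pics/w1.png

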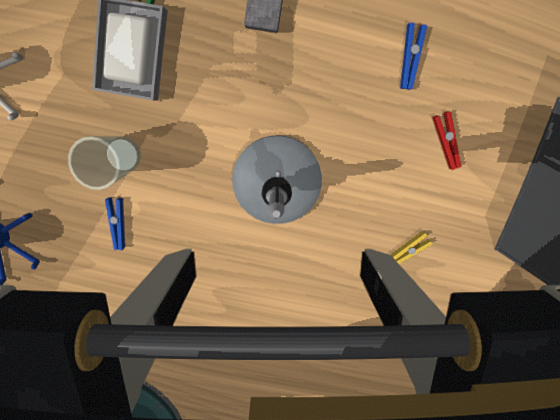

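The wrist view shows the stand, with its base centred near (277,180), the washer at (276,190) and the rod tip near (277,211). The jar is at (95,160) and the soap dish at (130,45).

```bash
cat >> h.py <<'E'
def wray(px,R,p):
    c=env.camera_params('wrist'); H=c['hand_eye']
    u=cv2.undistortPoints(np.array([[px]],float),c['mtx'],c['dist_coeffs'])[0,0]
    d=R@H[:3,:3]@np.array([u[0],u[1],1]); return R@H[:3,3]+p,d/np.linalg.norm(d)
def wonz(px,z,R,p):
    o,d=wray(px,R,p); return o+d*(z-o[2])/d[2]
E
python3 - <<'E'
from h import *
f=np.load('w1.npz'); im=f['im']
save('w1c.png',cv2.resize(im[130:230,225:330],None,fx=5.5,fy=5.5,interpolation=cv2.INTER_CUBIC))
d=f['d']; print(d[188:222:2,276])
E
```

```text
[0.3558 0.3455 0.3381 0.3297 0.3225 0.3161 0.3088 0.302  0.299  0.2962
 0.294  0.2919 0.2912 0.2928 0.2929 0.3035 0.4317]
```

View pics/w1c.png

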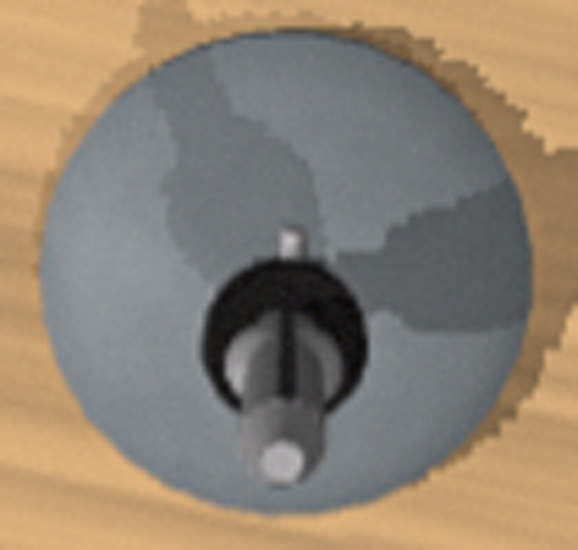

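```bash
python3 - <<'E'
from h import *
f=np.load('w1.npz'); R,p,d=f['R'],f['p'],f['d']
tip=wonz((276.45,213.8),.146,R,p); print('tip',tip)
print('base',wonz((277.2,179.5),.02,R,p),wonz((277.2,179.5),.012,R,p))
for z in (.05,.06,.07,.08,.09,.1):
    a=wonz((277,191.5),z,R,p); l=wonz((225+203/5.5,191.5),z,R,p); r=wonz((225+368/5.5,191.5),z,R,p)
    print(z,a,np.linalg.norm(l-r))
# depth points
c=env.camera_params('wrist');H=c['hand_eye']
for px in [(276,214),(264,190),(290,190),(277,181),(240,180),(305,150)]:
    u=cv2.undistortPoints(np.array([[px]],float),c['mtx'],c['dist_coeffs'])[0,0]; z=d[px[1],px[0]]
    print(px,p+R@(H[:3,:3]@np.array([u[0]*z,u[1]*z,z])+H[:3,3]))
E
```

```text
tip [ 0.516  -0.2015  0.146 ]
base [ 0.5204 -0.2009  0.02  ] [ 0.5188 -0.2013  0.012 ]
0.05 [ 0.5126 -0.2026  0.05  ] 0.035279652928236524
0.06 [ 0.515 -0.202  0.06 ] 0.034338452212811045
0.07 [ 0.5175 -0.2015  0.07  ] 0.033397251497385566
0.08 [ 0.5199 -0.2009  0.08  ] 0.03245605078196011
0.09 [ 0.5224 -0.2004  0.09  ] 0.03151485006653463
0.1 [ 0.5248 -0.1999  0.1   ] 0.030573649351109147
(276, 214) [ 0.5158 -0.2012  0.1464]
(264, 190) [ 0.5162 -0.187   0.0714]
(290, 190) [ 0.5226 -0.2151  0.0706]
(277, 181) [ 0.5293 -0.1987  0.0711]
(240, 180) [ 0.5093 -0.1555  0.0202]
(305, 150) [ 0.5634 -0.2264  0.0135]
```

```bash
python3 - <<'E'
from h import *
go([.568,.207,.2])
E
```

```text
move units total (tx,ty,tz): [ 1.4596 -9.6867 -3.4387]
```

Emit:
{"op": "jog_arm", "data": {"series": [0,0,0,0,-0.95,-0.3,0,0,0,0,0,-0.95,-0.3,0,0,0,0,0,-0.95,-0.3,0,0,0,0,0,-0.95,-0.3,0,0,0,0,0,-0.95,-0.3,0,0,0,0,0,-0.95,-0.3,0,0,0,0,0,-0.95,-0.3,0,0,0,0,0.2,-0.95,-0.3,0]}}

```text
time: 2.2
ee_pos: [0.5465, 0.1146, 0.2521]
tcp_rot: [0.079, 0.703, 0.079, -0.702]
contact_force: [0.7, -0.3, 1.5]
width: 0.0931
```

Emit:
{"op": "jog_arm", "data": {"series": [0,0,0,0.4,-0.7,-0.4,0,0,0,0,0.4,-0.7,-0.4,0,0,0,0,0.4,-0.6,-0.3,0,0,0,0,0,0,0,0]}}

```text
time: 2.53
ee_pos: [0.571, 0.2039, 0.1985]
tcp_rot: [-0.08, -0.701, -0.08, 0.704]
contact_force: [-0.6, -0.6, -0.2]
width: 0.0931
```

```bash
python3 - <<'E'
from h import *
s,R,p=tool(); print(s['time'],p,s['tcp_rot'],s['joint_velocities'])
im,d=env.grab_frame('wrist'); save('w2.png',im); np.savez('w2.npz',im=im,d=d,R=R,p=p)
E
```

```text
2.5333 [0.571  0.2039 0.1985] [-0.0801 -0.7009 -0.0799  0.7042] [-0.0562 -0.0525  0.001  -0.017   0.0534 -0.0651]
```

View pics/w2.png

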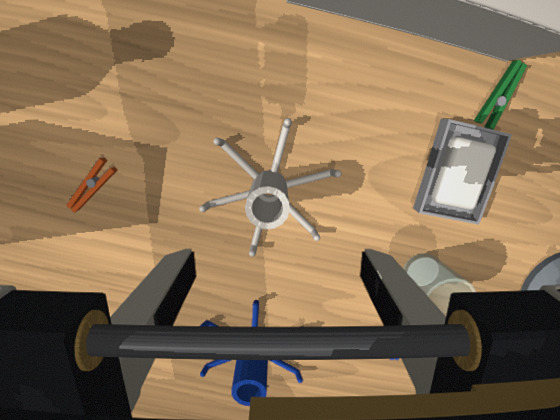

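The white hub is below the tool: ring centre near (268,207), six arm tips around it. The blue hub is at (250,385), clear of the jaws.

```bash
python3 - <<'E'
from h import *
f=np.load('w2.npz'); im=f['im']; d=f['d']; R,p=f['R'],f['p']
save('w2c.png',cv2.resize(im[150:260,215:325],None,fx=5.4,fy=5.4,interpolation=cv2.INTER_CUBIC))
# points from depth with z ~ .08
c=env.camera_params('wrist');H=c['hand_eye']
v,u=np.mgrid[170:250,225:315]
un=cv2.undistortPoints(np.stack([u,v],-1).reshape(-1,1,2).astype(float),c['mtx'],c['dist_coeffs'])[:,0]
z=d[170:250,225:315].ravel()
P=p+(R@(H[:3,:3]@np.vstack([un[:,0]*z,un[:,1]*z,z])+H[:3,3:])).T
m=(abs(P[:,2]-.08)<.003)&(z>0); Q=P[m]; print(m.sum(),np.median(Q,0))
hull=cv2.convexHull(np.stack([u.ravel()[m],v.ravel()[m]],1).astype(np.int32)); print(cv2.fitEllipse(hull)); e=cv2.fitEllipse(hull)[0]
print(cv2.minEnclosingCircle(Q[:,:2].astype(np.float32)), wonz(e,.08,R,p))
E
```

```text
840 [0.5651 0.2112 0.0807]
((266.87103271484375, 207.41720581054688), (43.33000946044922, 44.43765640258789), 100.6500015258789)
((0.5642126202583313, 0.21090663969516754), 0.020580407232046127) [0.565 0.211 0.08 ]
```

View pics/w2c.png

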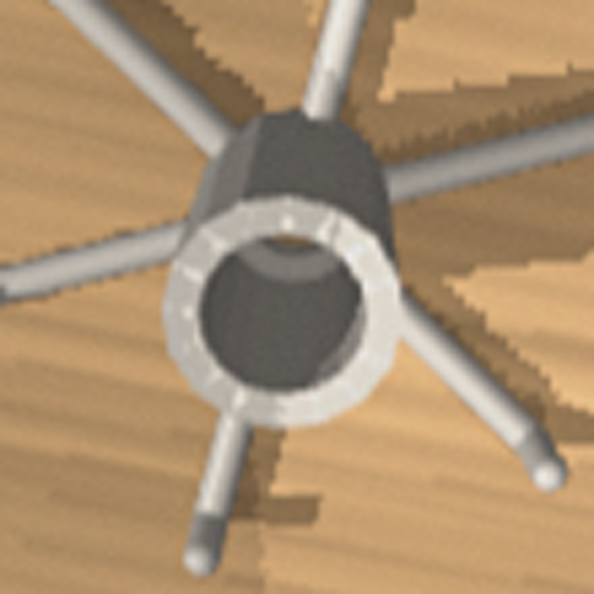

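Ring centre is at (267,207.5), which gives hub (0.565, 0.211). Two cameras and depth agree, and the top height of 0.081 fits. Next I settle, then go down.

Emit:
{"op": "jog_arm", "data": {"series": [0,0,0,0.8,0,0,0,0,0,0,0,0,0,0,0,0,0,0,0,0,0,0,0,0,0,0,0,0]}}

```text
time: 2.92
ee_pos: [0.5718, 0.2005, 0.1722]
tcp_rot: [0.079, 0.703, 0.079, -0.702]
contact_force: [0.3, -0.1, 0.9]
width: 0.093
```

```bash
python3 - <<'E'
from h import *
s,R,p=tool();print(R,p)
go([.565,.211,.043])
E
```

```text
[[ 0.001   0.2219 -0.9751]
 [ 0.0002 -0.9751 -0.2219]
 [-1.      0.0001 -0.001 ]] [0.5718 0.2005 0.1722]
move units total (tx,ty,tz): [ 3.2309 -0.2939  0.1106]
```

Emit:
{"op": "jog_arm", "data": {"series": [0,0,0,0.4,-0.15,0.06,0,0,0,0,0.5,-0.14,0.05,0,0,0,0,0.6,0,0,0,0,0,0,0.6,0,0,0,0,0,0,0.6,0,0,0,0,0,0,0.53,0,0,0,0,0,0,0,0,0,0,0,0,0,0,0,0,0]}}

```text
time: 3.58
ee_pos: [0.5649, 0.2114, 0.0426]
tcp_rot: [0.079, 0.703, 0.079, -0.703]
contact_force: [0.0, -1.6, 0.9]
width: 0.0928
```

```bash
python3 - <<'E'
from h import *
s,R,p=tool();print(s['contact_force'],s['moment'])
go([.565,.211,.043])
im,d=env.grab_frame('wrist'); save('w3.png',im)
im,d=env.grab_frame('side'); save('s3.png',cv2.resize(im[130:270,160:350],None,fx=4,fy=4))
E
```

```text
[ 0.0389 -1.6205  0.9156] [ 0.0189 -0.0207 -0.0212]
move units total (tx,ty,tz): [-0.011   0.0113  0.0005]
```

View pics/w3.png

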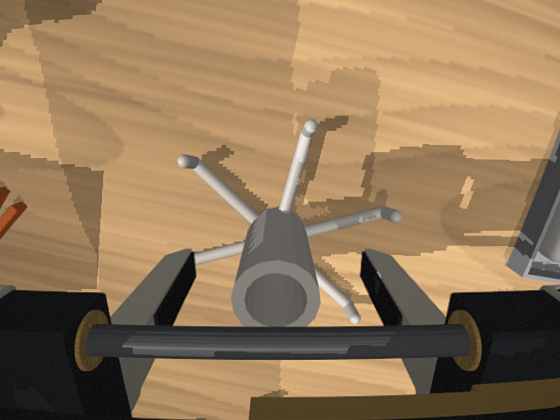

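View pics/s3.png

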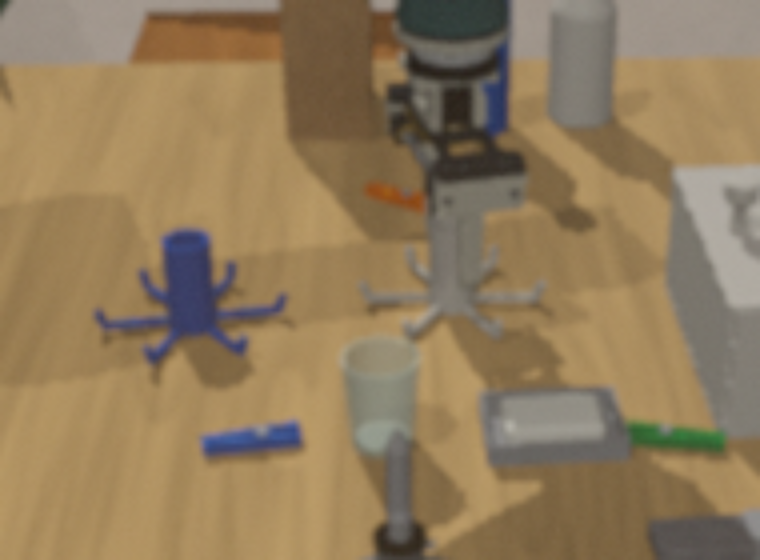

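The wrist view shows the sleeve upright and centred between the fingers (ring at (276,295)), and the side view agrees. I'm closing on it.

Emit:
{"op": "jog_arm", "data": {"series": [0,0,0,0,0,0,0.3,0,0,0,0,0,0,0.5,0,0,0,0,0,0,0.7,0,0,0,0,0,0,0.9,0,0,0,0,0,0,1,0,0,0,0,0,0,1,0,0,0,0,0,0,1,0,0,0,0,0,0,1], "grip_force": 30}}

```text
time: 4.35
ee_pos: [0.5646, 0.2118, 0.0414]
tcp_rot: [-0.079, -0.703, -0.079, 0.703]
contact_force: [0.6, -0.1, -0.3]
width: 0.0444
```

Emit:
{"op": "jog_arm", "data": {"series": [0,0,0,0,0,0,1,0,0,0,0,0,0,1,0,0,0,0,0,0,1,0,0,0,0,0,0,1]}}

```text
time: 4.68
ee_pos: [0.5645, 0.2118, 0.0414]
tcp_rot: [-0.079, -0.703, -0.079, 0.703]
contact_force: [0.1, 0.5, -0.4]
width: 0.0399
```

Held at 40 mm. Lifting.

Emit:
{"op": "jog_arm", "data": {"series": [0,0,0,-0.2,0,0,1,0,0,0,-0.4,0,0,1,0,0,0,-0.6,0,0,1,0,0,0,-0.8,0,0,1,0,0,0,-0.9,0,0,1,0,0,0,-0.8,0,0,1,0,0,0,-0.5,0,0,1,0,0,0,0,0,0,1]}}

```text
time: 5.35
ee_pos: [0.5658, 0.2122, 0.2154]
tcp_rot: [0.079, 0.705, 0.08, -0.7]
contact_force: [-0.9, -0.5, -0.8]
width: 0.0399
```

```bash
python3 - <<'E'
from h import *
s,R,p=tool();print(p,s['width'],s['contact_force'],s['moment'],R)
go([.517,-.201,.225])
im,d=env.grab_frame('wrist'); save('w4.png',im); np.savez('w4.npz',im=im,d=d,R=R,p=p)
im,d=env.grab_frame('side'); save('s4.png',cv2.resize(im[90:230,160:350],None,fx=4,fy=4))
E
```

```text
[0.5658 0.2122 0.2154] 0.03993206777237662 [-0.8858 -0.5323 -0.767 ] [ 0.0341 -0.073  -0.0084] [[ 0.0066  0.2229 -0.9748]
 [ 0.0022 -0.9748 -0.2229]
 [-1.     -0.0006 -0.007 ]]
move units total (tx,ty,tz): [-0.2699  9.7971  3.4902]
```

View pics/w4.png

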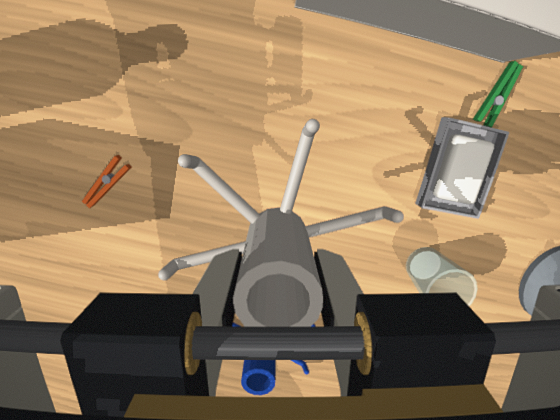

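View pics/s4.png

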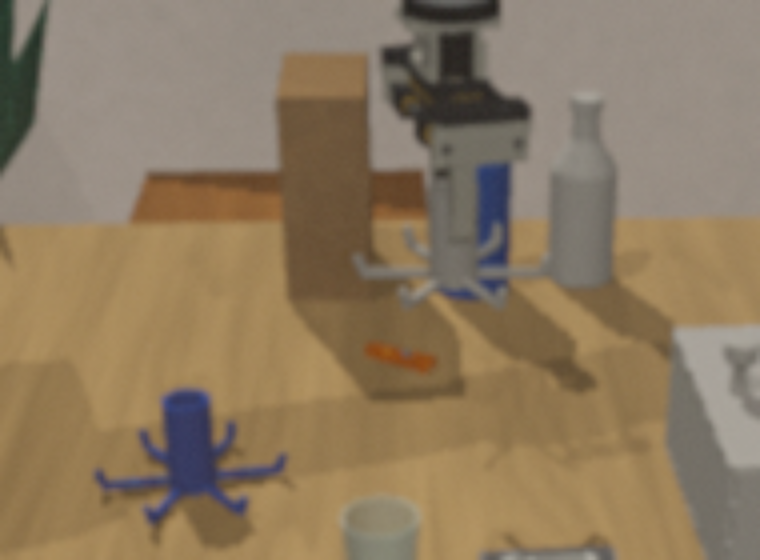

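The hub is held upright; its ring is at about (277,298) in the wrist view. Next I measure the hub's axis in tool coordinates.

```bash
python3 - <<'E'
from h import *
f=np.load('w4.npz'); im=f['im']; d=f['d']
save('w4c.png',cv2.resize(im[190:350,200:350],None,fx=4,fy=4,interpolation=cv2.INTER_CUBIC))
c=env.camera_params('wrist');H=c['hand_eye']
v,u=np.mgrid[200:328,215:340]
un=cv2.undistortPoints(np.stack([u,v],-1).reshape(-1,1,2).astype(float),c['mtx'],c['dist_coeffs'])[:,0]
z=d[200:328,215:340].ravel()
P=(H[:3,:3]@np.vstack([un[:,0]*z,un[:,1]*z,z])+H[:3,3:]).T
m=(abs(P[:,0]+.0375)<.003)&(abs(P[:,1])<.025)&(z>0); Q=P[m]; print(m.sum(),np.median(Q,0),Q.min(0),Q.max(0))
r=least_squares(lambda q:0,[0]) if 0 else None
# compare with world ring seen at stand tip: bore edge etc
for px in [(277.5,297),(277.5,299)]:
    o,dd=wray(px,np.eye(3),np.zeros(3)); print(px,o+dd*(-.0385-o[0])/dd[0])
E
```

```text
3182 [-0.039   0.0012 -0.0074] [-0.0405 -0.025  -0.0212] [-0.0345  0.0248  0.0148]
(277.5, 297) [-0.0385  0.0014 -0.002 ]
(277.5, 299) [-0.0385  0.0014 -0.0009]
```

View pics/w4c.png

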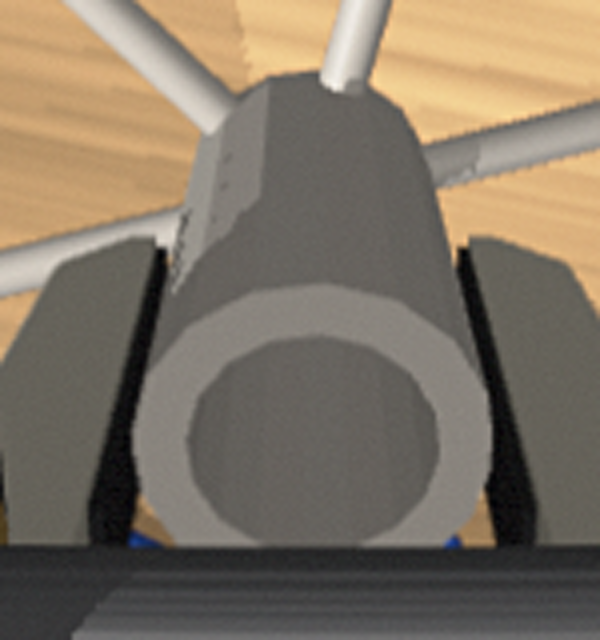

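```bash
python3 - <<'E'
from h import *
f=np.load('w4.npz'); im=f['im']; d=f['d']
a=np.hstack([im[245:295,140:190],im[190:240,370:420]]); save('w4t.png',cv2.resize(a,None,fx=7,fy=7,interpolation=cv2.INTER_CUBIC))
c=env.camera_params('wrist');H=c['hand_eye']
for px in [(165,274),(167,270),(398,214),(396,216),(312,127),(187,160)]:
    u=cv2.undistortPoints(np.array([[px]],float),c['mtx'],c['dist_coeffs'])[0,0]; z=d[px[1],px[0]]
    print(px,H[:3,:3]@np.array([u[0]*z,u[1]*z,z])+H[:3,3])
E
```

```text
(165, 274) [ 0.0193 -0.0706  0.0181]
(167, 270) [ 0.0225 -0.0702  0.0169]
(398, 214) [ 0.0201  0.0742 -0.022 ]
(396, 216) [ 0.0208  0.0734 -0.0205]
(312, 127) [ 0.02    0.0206 -0.0728]
(187, 160) [ 0.0189 -0.0501 -0.0548]
```

View pics/w4t.png

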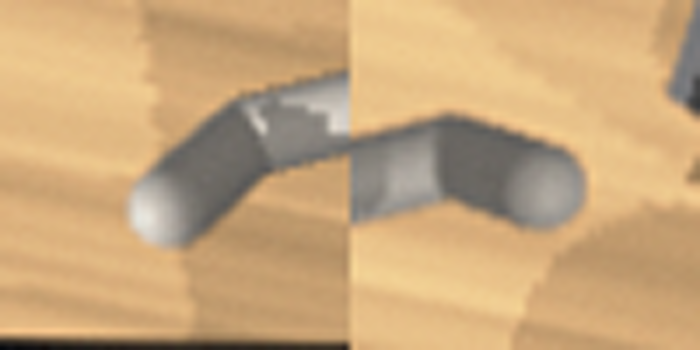

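Hub axis in the tool frame is about y +1.5 mm, z −1 to −3 mm, with a slight camera slope. I'm carrying it over the stand and checking there before lowering.

Emit:
{"op": "jog_arm", "data": {"series": [0,0,0,-0.3,0.5,0.2,1,0,0,0,0,0.9,0.33,1,0,0,0,0,0.9,0.33,1,0,0,0,0,0.9,0.33,1,0,0,0,0,0.9,0.33,1,0,0,0,0,0.9,0.33,1,0,0,0,0,0.9,0.33,1,0,0,0,0,0.9,0.33,1]}}

```text
time: 6.12
ee_pos: [0.5262, -0.0774, 0.2197]
tcp_rot: [-0.079, -0.702, -0.08, 0.703]
contact_force: [1.1, -0.3, -1.5]
width: 0.04
```

Emit:
{"op": "jog_arm", "data": {"series": [0,0,0,0,0.9,0.33,1,0,0,0,0,0.9,0.33,1,0,0,0,0,0.7,0.23,1,0,0,0,0,0.48,0.16,1,0,0,0,0,0,0,1,0,0,0,0,0,0,1,0,0,0,0,0,0,1,0,0,0,0,0,0,1]}}

```text
time: 6.78
ee_pos: [0.513, -0.2004, 0.2208]
tcp_rot: [-0.079, -0.702, -0.08, 0.703]
contact_force: [-0.0, 0.1, -0.7]
width: 0.0398
```

```bash
python3 - <<'E'
from h import *
s,R,p=tool();print(s['time'],p,R,s['width'],s['contact_force'],s['moment'])
go([.514,-.2005,.22])
def c(im,x,y,w,h,k): return cv2.resize(im[y:y+h,x:x+w],None,fx=k,fy=k,interpolation=cv2.INTER_CUBIC)
im,d=env.grab_frame('scene'); np.savez('sc5.npz',im=im,d=d); save('sc5.png',c(im,190,80,100,100,6))
im,d=env.grab_frame('side'); np.savez('si5.npz',im=im,d=d); save('si5.png',c(im,210,180,100,100,6))
E
```

```text
6.7833 [ 0.513  -0.2004  0.2208] [[-0.0008  0.2238 -0.9746]
 [ 0.0005 -0.9746 -0.2238]
 [-1.     -0.0007  0.0007]] 0.0398480593454581 [-0.0393  0.0626 -0.74  ] [ 0.0364  0.0684 -0.035 ]
move units total (tx,ty,tz): [ 0.0197  0.008  -0.0249]
```

View pics/sc5.png

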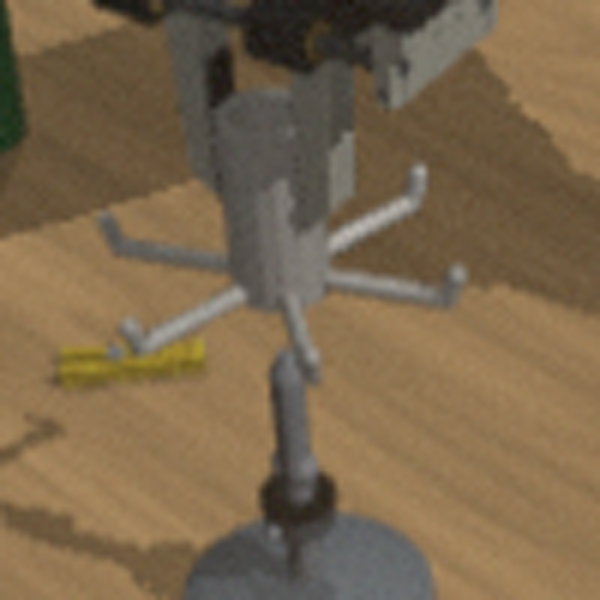

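View pics/si5.png

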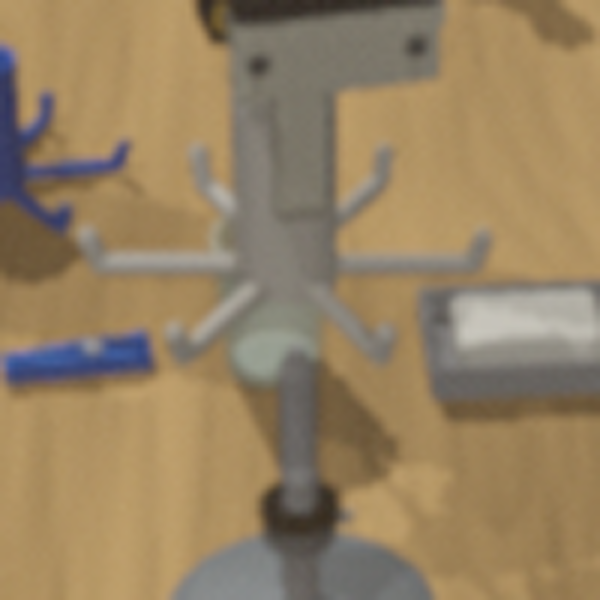

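The side view shows the hub about 1.5 px left of the rod (arm-tip midpoint ~286/6, rod 295/6). In the scene view it sits about 1 px right. I'll triangulate the tips to quantify this.

```bash
python3 - <<'E'
from h import *
S=lambda x,y:(190+x/6,80+y/6); D=lambda x,y:(210+x/6,180+y/6)
# correspondences by world direction: camera scene right=(-x,+y), side right=+x
sc=dict(a=(108,222),b=(418,175),c=(457,272),d=(312,370),e=(132,328))
# scene: nearest camera arm 'd' points (+x,+y)
si=dict(L=(92,238),R=(482,243),rl=(198,155),rr=(385,155),fl=(178,340),fr=(384,345))
names=[('a','fr'),('b','L'),('c','rl'),('d','rr'),('e','R')]
T={}
for m,n in names:
    X,r=tri(S(*sc[m]),D(*si[n])); T[m]=X; print(m,n,X,r[0])
print('mid be',(T['b']+T['e'])/2,'mid ac',(T['a']+T['c'])/2)
print('tip',tri(S(286,354),D(297,352)),'washer',tri(S(299,484),D(299,495)))
E
```

```text
a fr [ 0.549  -0.2699  0.1919] 0.001881532315043632
b L [ 0.4398 -0.1969  0.1952] 0.0016259973841672311
c rl [ 0.4786 -0.1343  0.1958] 0.0021097898078157843
d rr [ 0.5566 -0.1331  0.1923] 0.00044850003870903647
e R [ 0.5897 -0.2037  0.1933] 0.0018863139238890262
mid be [ 0.5147 -0.2003  0.1942] mid ac [ 0.5138 -0.2021  0.1938]
tip (array([ 0.5174, -0.2001,  0.1422]), [np.float64(0.002061549603269016), np.float64(0.002061549603269067)]) washer (array([ 0.5172, -0.2001,  0.0708]), [np.float64(0.0018966519627543943), np.float64(0.0018966519627544684)])
```

Emit:
{"op": "jog_arm", "data": {"series": [0,0,0,0.15,0.015,-0.075,1,0,0,0,0.25,0,0,1,0,0,0,0.2,0,0,1,0,0,0,0.1,0,0,1,0,0,0,0.05,0,0,1,0,0,0,0.05,0,0,1,0,0,0,0,0,0,1,0,0,0,0,0,0,1]}}

```text
time: 7.55
ee_pos: [0.5161, -0.2013, 0.1897]
tcp_rot: [0.079, 0.703, 0.079, -0.703]
contact_force: [-0.1, 0.1, -1.8]
width: 0.0396
```

```bash
cat > look.py <<'E'
from h import *
import sys
n=sys.argv[1]
s,R,p=tool();print(s['time'],p,'tilt',R[:2,0],s['width'],s['contact_force'],s['moment'])
def c(im,x,y,w,h,k): return cv2.resize(im[y:y+h,x:x+w],None,fx=k,fy=k,interpolation=cv2.INTER_CUBIC)
a,d=env.grab_frame('scene'); b,d=env.grab_frame('side')
save(n,np.hstack([c(a,190,90,100,100,4),c(b,210,185,100,100,4)]))
E
python3 look.py l6.png
```

```text
7.55 [ 0.5161 -0.2013  0.1897] tilt [ 0.0003 -0.0001] 0.03956480397920784 [-0.0763  0.1396 -1.7911] [-0.0108  0.0255 -0.0182]
```

View pics/l6.png

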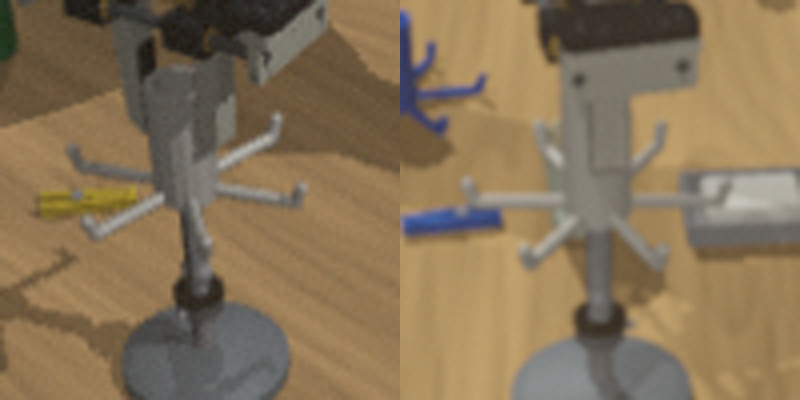

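The hub's foot is now at tip height. In the side view its tip midpoint (597) is over the rod (599), and the scene view lines up as well. Entering slowly.

Emit:
{"op": "jog_arm", "data": {"series": [0,0,0,0.05,0,0,1,0,0,0,0.05,0,0,1,0,0,0,0.05,0,0,1,0,0,0,0.05,0,0,1,0,0,0,0,0,0,1]}}

```text
time: 8.07
ee_pos: [0.5159, -0.2012, 0.1809]
tcp_rot: [-0.079, -0.702, -0.079, 0.703]
contact_force: [0.0, 0.3, -1.3]
width: 0.0398
```

Emit:
{"op": "jog_arm", "data": {"series": [0,0,0,0.05,0,0,1,0,0,0,0.05,0,0,1,0,0,0,0.05,0,0,1,0,0,0,0.05,0,0,1,0,0,0,0,0,0,1]}}

```text
time: 8.48
ee_pos: [0.5159, -0.2012, 0.1729]
tcp_rot: [-0.079, -0.702, -0.079, 0.703]
contact_force: [0.1, 0.8, -1.1]
width: 0.0398
```

Emit:
{"op": "jog_arm", "data": {"series": [0,0,0,0.05,0,0,1,0,0,0,0.05,0,0,1,0,0,0,0.1,0,0,1,0,0,0,0.1,0,0,1,0,0,0,0.1,0,0,1,0,0,0,0,0,0,1]}}

```text
time: 8.98
ee_pos: [0.5157, -0.2011, 0.1563]
tcp_rot: [-0.079, -0.702, -0.08, 0.703]
contact_force: [-0.1, -0.7, -1.9]
width: 0.0401
```

```bash
python3 look.py l7.png
```

```text
8.9833 [ 0.5157 -0.2011  0.1563] tilt [-0.0012  0.0005] 0.040108253468068816 [-0.1233 -0.6733 -1.938 ] [ 0.0227 -0.004  -0.0234]
```

View pics/l7.png

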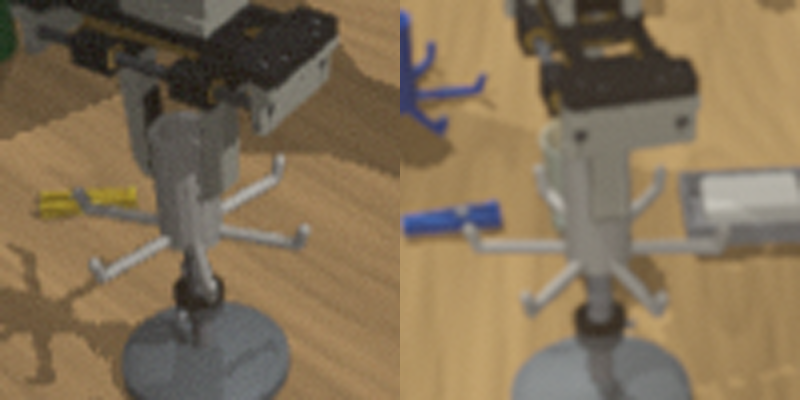

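The sleeve is around the rod with no side load. Continuing down to just above the nubs, then in small steps.

Emit:
{"op": "jog_arm", "data": {"series": [0,0,0,0.1,0,0,1,0,0,0,0.1,0,0,1,0,0,0,0.1,0,0,1,0,0,0,0.1,0,0,1,0,0,0,0,0,0,1]}}

```text
time: 9.5
ee_pos: [0.5157, -0.2011, 0.1403]
tcp_rot: [-0.079, -0.702, -0.08, 0.703]
contact_force: [-0.6, -0.3, -1.5]
width: 0.04
```

Emit:
{"op": "jog_arm", "data": {"series": [0,0,0,0.05,0,0,1,0,0,0,0,0,0,1]}}

```text
time: 9.67
ee_pos: [0.516, -0.2012, 0.1392]
tcp_rot: [-0.079, -0.703, -0.079, 0.703]
contact_force: [-1.5, -1.1, -1.7]
width: 0.0401
```

Emit:
{"op": "jog_arm", "data": {"series": [0,0,0,0.05,0,0,1,0,0,0,0,0,0,1]}}

```text
time: 9.83
ee_pos: [0.516, -0.2012, 0.1373]
tcp_rot: [-0.079, -0.703, -0.079, 0.703]
contact_force: [-0.3, 1.2, -1.9]
width: 0.0398
```

Emit:
{"op": "jog_arm", "data": {"series": [0,0,0,0.05,0,0,1,0,0,0,0,0,0,1]}}

```text
time: 10.0
ee_pos: [0.516, -0.2012, 0.1352]
tcp_rot: [-0.079, -0.703, -0.079, 0.703]
contact_force: [-1.1, -0.0, -1.6]
width: 0.04
```

Emit:
{"op": "jog_arm", "data": {"series": [0,0,0,0.05,0,0,1,0,0,0,0,0,0,1]}}

```text
time: 10.17
ee_pos: [0.5159, -0.2012, 0.1331]
tcp_rot: [-0.079, -0.703, -0.079, 0.703]
contact_force: [-0.2, 0.5, -2.2]
width: 0.04
```

Emit:
{"op": "jog_arm", "data": {"series": [0,0,0,0.05,0,0,1,0,0,0,0,0,0,1]}}

```text
time: 10.33
ee_pos: [0.5161, -0.2008, 0.1315]
tcp_rot: [0.079, 0.703, 0.08, -0.703]
contact_force: [-0.1, 4.7, 2.0]
width: 0.0398
```

Emit:
{"op": "jog_arm", "data": {"series": [0,0,0,0.05,0,0,1,0,0,0,0,0,0,1]}}

```text
time: 10.5
ee_pos: [0.5162, -0.2011, 0.1297]
tcp_rot: [0.079, 0.703, 0.079, -0.702]
contact_force: [0.7, 2.3, 3.1]
width: 0.0397
```

The nubs were met at TCP z≈0.132, which implies the washer top near 0.070 and agrees with the measured 0.071. Continuing.

Emit:
{"op": "jog_arm", "data": {"series": [0,0,0,0.05,0,0,1,0,0,0,0,0,0,1]}}

```text
time: 10.67
ee_pos: [0.5162, -0.2012, 0.1276]
tcp_rot: [0.079, 0.703, 0.079, -0.703]
contact_force: [0.6, 1.9, 1.2]
width: 0.0399
```

Emit:
{"op": "jog_arm", "data": {"series": [0,0,0,0.05,0,0,1,0,0,0,0,0,0,1]}}

```text
time: 10.83
ee_pos: [0.5159, -0.2011, 0.125]
tcp_rot: [-0.079, -0.703, -0.079, 0.703]
contact_force: [0.7, 2.9, -1.2]
width: 0.0401
```

Emit:
{"op": "jog_arm", "data": {"series": [0,0,0,0.05,0,0,1,0,0,0,0,0,0,1]}}

```text
time: 11.0
ee_pos: [0.5159, -0.2011, 0.1228]
tcp_rot: [-0.079, -0.702, -0.079, 0.703]
contact_force: [1.1, 2.5, -2.7]
width: 0.0403
```

Emit:
{"op": "jog_arm", "data": {"series": [0,0,0,0.05,0,0,1,0,0,0,0,0,0,1]}}

```text
time: 11.17
ee_pos: [0.5159, -0.2011, 0.1209]
tcp_rot: [-0.079, -0.702, -0.079, 0.703]
contact_force: [1.2, 1.9, -2.6]
width: 0.0402
```

```bash
python3 look.py l8.png
```

```text
11.1667 [ 0.5159 -0.2011  0.1209] tilt [-0.0005  0.0003] 0.04023653517033436 [ 1.2146  1.9254 -2.6104] [ 0.5422 -0.3132  0.0103]
```

View pics/l8.png

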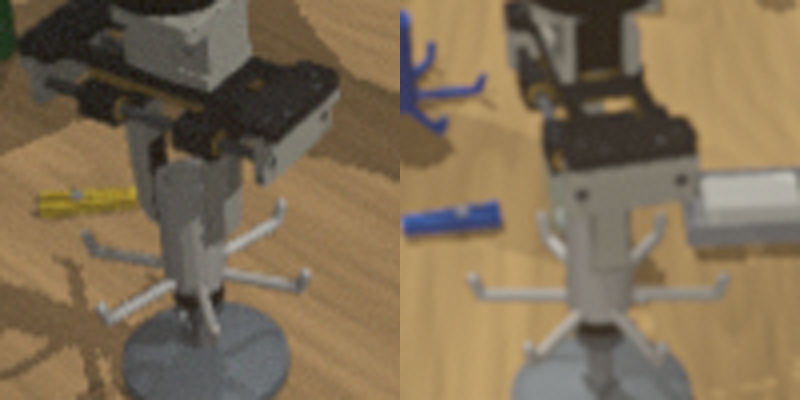

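Emit:
{"op": "jog_arm", "data": {"series": [0,0,0,0.05,0,0,1,0,0,0,0,0,0,1]}}

```text
time: 11.43
ee_pos: [0.5159, -0.2012, 0.1191]
tcp_rot: [-0.079, -0.703, -0.079, 0.703]
contact_force: [0.9, 2.6, -2.2]
width: 0.0401
```

Emit:
{"op": "jog_arm", "data": {"series": [0,0,0,0.05,0,0,1,0,0,0,0,0,0,1]}}

```text
time: 11.6
ee_pos: [0.5159, -0.2012, 0.117]
tcp_rot: [-0.079, -0.703, -0.079, 0.703]
contact_force: [1.4, 2.5, -3.6]
width: 0.04
```

Emit:
{"op": "jog_arm", "data": {"series": [0,0,0,0.05,0,0,1,0,0,0,0,0,0,1]}}

```text
time: 11.77
ee_pos: [0.5158, -0.2011, 0.1147]
tcp_rot: [-0.079, -0.702, -0.079, 0.703]
contact_force: [2.4, 2.0, -7.2]
width: 0.0398
```

Emit:
{"op": "jog_arm", "data": {"series": [0,0,0,0.03,0,0,1,0,0,0,0,0,0,1]}}

```text
time: 11.93
ee_pos: [0.5158, -0.201, 0.1135]
tcp_rot: [-0.079, -0.702, -0.08, 0.703]
contact_force: [1.5, 3.1, -9.3]
width: 0.0399
```

The nubs now pull the hub down (force −9 N). Following it down in 1 mm steps.

Emit:
{"op": "jog_arm", "data": {"series": [0,0,0,0.03,0,0,1,0,0,0,0,0,0,1]}}

```text
time: 12.1
ee_pos: [0.5157, -0.2008, 0.1124]
tcp_rot: [-0.079, -0.702, -0.08, 0.703]
contact_force: [0.4, 5.6, -8.5]
width: 0.0399
```

Emit:
{"op": "jog_arm", "data": {"series": [0,0,0,0.03,0,0,1,0,0,0,0,0,0,1]}}

```text
time: 12.27
ee_pos: [0.5157, -0.201, 0.1113]
tcp_rot: [-0.079, -0.702, -0.08, 0.703]
contact_force: [0.1, 3.8, -7.8]
width: 0.0401
```

Emit:
{"op": "jog_arm", "data": {"series": [0,0,0,0.03,0,0,1,0,0,0,0,0,0,1]}}

```text
time: 12.43
ee_pos: [0.516, -0.2014, 0.1106]
tcp_rot: [-0.079, -0.703, -0.079, 0.703]
contact_force: [-0.5, 2.1, -3.9]
width: 0.04
```

Emit:
{"op": "jog_arm", "data": {"series": [0,0,0,0.02,0,0,1,0,0,0,0,0,0,1]}}

```text
time: 12.6
ee_pos: [0.5162, -0.2014, 0.1102]
tcp_rot: [0.079, 0.703, 0.079, -0.703]
contact_force: [-0.2, 2.4, -1.1]
width: 0.04
```

Emit:
{"op": "jog_arm", "data": {"series": [0,0,0,0.02,0,0,1,0,0,0,0,0,0,1]}}

```text
time: 12.77
ee_pos: [0.5162, -0.2014, 0.1095]
tcp_rot: [0.08, 0.703, 0.079, -0.702]
contact_force: [-1.4, 1.5, 1.6]
width: 0.0399
```

```bash
python3 look.py l9.png
```

```text
12.7667 [ 0.5162 -0.2014  0.1095] tilt [ 0.0007 -0.0005] 0.039912935473355816 [-1.3743  1.5466  1.6044] [0.3181 0.1639 0.0489]
```

View pics/l9.png

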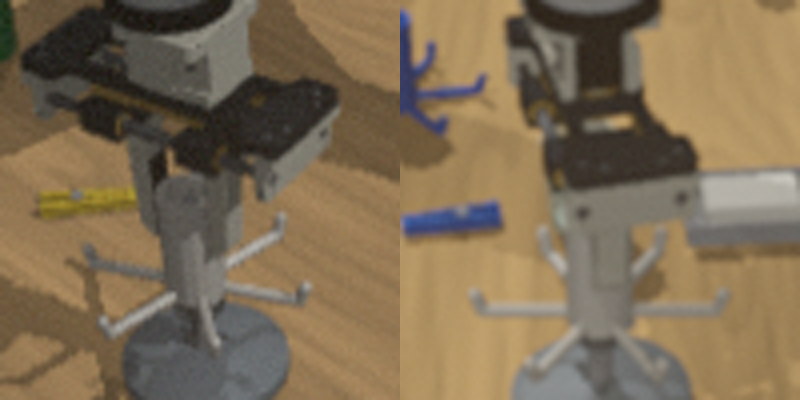

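Force changed from −9 N (nubs pulling) to +1.6 N (washer pressing back), so the hub has clicked and sits on the washer. Releasing.

Emit:
{"op": "jog_arm", "data": {"series": [0,0,0,0,0,0,1,0,0,0,0,0,0,0.5,0,0,0,0,0,0,0.4,0,0,0,0,0,0,0.3,0,0,0,0,0,0,0.2,0,0,0,0,0,0,0.1,0,0,0,0,0,0,0,0,0,0,0,0,0,0]}}

```text
time: 13.53
ee_pos: [0.516, -0.2012, 0.109]
tcp_rot: [-0.079, -0.703, -0.079, 0.703]
contact_force: [-0.6, 0.3, 0.1]
width: 0.0815
```

Emit:
{"op": "jog_arm", "data": {"series": [0,0,0,0,0,0,0,0,0,0,0,0,0,0,0,0,0,0,0,0,0,0,0,0,0,0,0,0]}}

```text
time: 13.87
ee_pos: [0.516, -0.2013, 0.109]
tcp_rot: [0.079, 0.703, 0.079, -0.703]
contact_force: [0.4, 0.4, -0.7]
width: 0.093
```

```bash
python3 look.py l10.png; python3 -c "
from h import *
im,d=env.grab_frame('wrist'); save('w10.png',im)"
```

```text
13.8667 [ 0.516  -0.2013  0.109 ] tilt [ 0. -0.] 0.09296588833437984 [ 0.3974  0.3838 -0.7436] [-0.0268  0.0264 -0.0191]
```

View pics/l10.png

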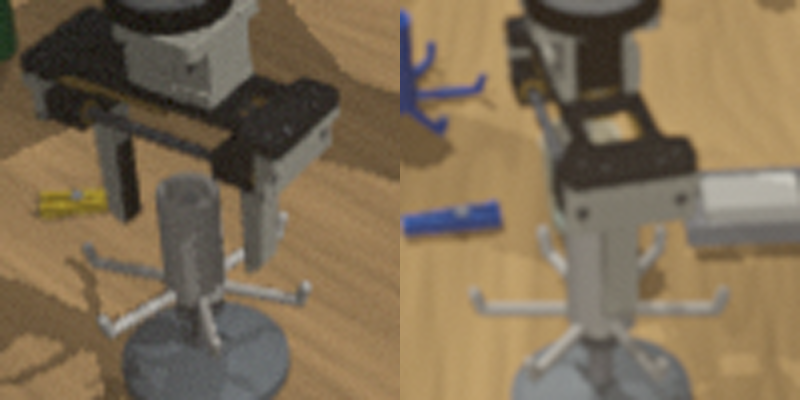

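View pics/w10.png

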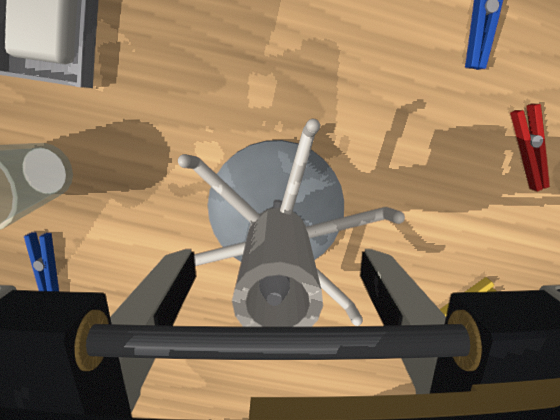

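The fingers are open and clear on both sides; the hub stands on the stand with the rod tip visible in its bore at (275,298). Backing straight up, then checking heights.

Emit:
{"op": "jog_arm", "data": {"series": [0,0,0,-0.3,0,0,0,0,0,0,-0.5,0,0,0,0,0,0,-0.7,0,0,0,0,0,0,-0.8,0,0,0,0,0,0,-0.8,0,0,0,0,0,0,-0.5,0,0,0,0,0,0,0,0,0,0,0,0,0,0,0,0,0]}}

```text
time: 14.68
ee_pos: [0.5163, -0.2014, 0.2549]
tcp_rot: [0.08, 0.703, 0.079, -0.702]
contact_force: [-0.5, 0.8, -1.3]
width: 0.0931
```

Emit:
{"op": "jog_arm", "data": {"series": [0,0,0,0,0,0,0,0,0,0,0,0,0,0,0,0,0,0,0,0,0,0,0,0,0,0,0,0]}}

```text
time: 15.02
ee_pos: [0.5158, -0.2011, 0.2523]
tcp_rot: [-0.079, -0.702, -0.08, 0.703]
contact_force: [0.8, -0.5, 0.2]
width: 0.093
```

```bash
python3 look.py l11.png; python3 - <<'E'
from h import *
s,R,p=tool(); im,d=env.grab_frame('wrist'); save('w11.png',im)
c=env.camera_params('wrist');H=c['hand_eye']
v,u=np.mgrid[130:270,215:340]
un=cv2.undistortPoints(np.stack([u,v],-1).reshape(-1,1,2).astype(float),c['mtx'],c['dist_coeffs'])[:,0]
z=d[130:270,215:340].ravel()
P=p+(R@(H[:3,:3]@np.vstack([un[:,0]*z,un[:,1]*z,z])+H[:3,3:])).T
r=np.hypot(P[:,0]-.517,P[:,1]+.201)
m=(r>.0155)&(r<.0185)&(P[:,2]>.125); print('ring',m.sum(),np.median(P[m],0)); 
q=P[m]; A=np.c_[q[:,:2]-q[:,:2].mean(0),np.ones(len(q))]; print('plane slopes',np.linalg.lstsq(A,q[:,2],rcond=None)[0])
m=(r<.004)&(P[:,2]>.13); print('tip',m.sum(),np.median(P[m],0))
E
```

```text
15.0167 [ 0.5158 -0.2011  0.2523] tilt [-0.0012  0.0005] 0.09301095295989514 [ 0.7836 -0.5142  0.1675] [0.0208 0.0141 0.0166]
ring 586 [ 0.5143 -0.2053  0.1492]
plane slopes [0.0777 0.0645 0.1459]
tip 76 [ 0.5177 -0.2008  0.1465]
```

View pics/l11.png

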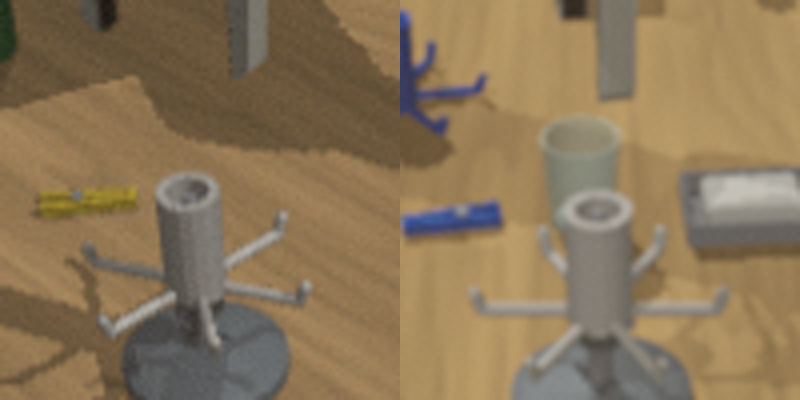

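View pics/w11.png

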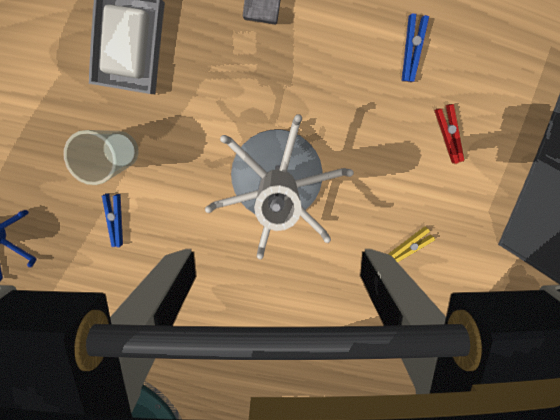

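```bash
python3 - <<'E'
from h import *
s,R,p=tool(); im,d=env.grab_frame('wrist')
c=env.camera_params('wrist');H=c['hand_eye']
v,u=np.mgrid[130:270,215:340]
un=cv2.undistortPoints(np.stack([u,v],-1).reshape(-1,1,2).astype(float),c['mtx'],c['dist_coeffs'])[:,0]
z=d[130:270,215:340].ravel()
P=p+(R@(H[:3,:3]@np.vstack([un[:,0]*z,un[:,1]*z,z])+H[:3,3:])).T
q=P[(P[:,2]>.1455)&(np.hypot(P[:,0]-.517,P[:,1]+.201)>.012)]
for i in range(4):
    m0=q.mean(0); A=np.c_[q[:,:2]-m0[:2],np.ones(len(q))]; k=np.linalg.lstsq(A,q[:,2],rcond=None)[0]; e=q[:,2]-A@k; q=q[abs(e)<.0015]
print(len(q),m0,k,e.std())
print(cv2.minEnclosingCircle(q[:,:2].astype(np.float32)))
E
```

```text
13 [ 0.5152 -0.2042  0.1494] [3.1239 0.7133 0.1494] 8.0737166527933e-09
((0.5147742629051208, -0.20288363099098206), 0.019516687840223312)
```

```bash
python3 - <<'E'
from h import *
s,R,p=tool(); im,d=env.grab_frame('wrist')
c=env.camera_params('wrist');H=c['hand_eye']
v,u=np.mgrid[130:270,215:340]
un=cv2.undistortPoints(np.stack([u,v],-1).reshape(-1,1,2).astype(float),c['mtx'],c['dist_coeffs'])[:,0]
z=d[130:270,215:340].ravel().astype(float)
P=p+(R@(H[:3,:3]@np.vstack([un[:,0]*z,un[:,1]*z,z])+H[:3,3:])).T
ok=(abs(P[:,2]-.1495)<.004); C=cv2.minEnclosingCircle(P[ok&(np.hypot(P[:,0]-.516,P[:,1]+.202)<.03)][:,:2].astype(np.float32)); print(C)
x=P[:,0]-C[0][0]; y=P[:,1]-C[0][1]; r=np.hypot(x,y); a=np.degrees(np.arctan2(y,x))
for k in range(-180,180,45):
    m=ok&(r>.0145)&(r<.019)&(a>=k)&(a<k+45); print(k,m.sum(),np.median(P[m,2]),P[m,2].std())
E
```

```text
((0.5162861347198486, -0.20237259566783905), 0.020543929189443588)
-180 78 0.1495988973801625 0.0010908566733297408
-135 76 0.1496638909566165 0.000701966298573311
-90 76 0.14969555650683825 0.0006501631439230084
-45 81 0.14961626733470895 0.000690193155155407
0 80 0.14955232566572896 0.0007269947019699423
45 78 0.14959191532605365 0.0006107068787516566
90 76 0.1497835243823672 0.0006940099445528586
135 73 0.14957116464174264 0.0007668642289295745
```

The ring is level all round at z≈0.1496, putting the underside at ≈0.0696, which is the washer height less a small squeeze. Bystanders are where they were. Handing in.

```bash
python3 -c "
from h import *
print(env.read_state()['time'],env.close_job())"
```

```text
the job is handed in; nothing more can be done
15.2667 None
```

The white six-arm hub is on the drying stand, clicked past the nubs and resting on the washer. I let go of it and handed the job in at 15.3 s; no verdict was reported.

- **Lowering and click:** I gripped the sleeve at 30 N and lowered the hub in small steps. The nubs resisted with about 5 N. Then the force turned to a downward pull of about 7 N (the click), and finally the washer pressed back. No force reading went above about 10 N, but I only read force between steps.
- **Final position:** With the fingers open and backed off about 14 cm, the hub's top ring is level all round at 149.6 mm. That puts its underside at about 69.6 mm, about 1.5 mm below the 71 mm I measured for the free washer.
- **Surroundings:** In the views around the stand, the jar, soap dish, clothespins and blue hub looked undisturbed. The brush and the orange and green pins were out of those views, and the arm did not go near them on the way back.
- **Where readings disagreed:** The first wrist estimate put the hub about 3 mm off the rod in x. The scene and side cameras showed this, and I corrected it before insertion. One tilt check, a plane fit on the ring, came out unusable because of stray depth points. I replaced it with medians around the ring, which showed no tilt.

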